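Shut the water thumbscrew on the portable dental unit

ROBOT

A 7-joint arm with a two-finger parallel gripper is mounted at the origin on the work surface. World frame = base frame: x ahead of the robot, y to its left, z up, the work surface at z = 0. Lengths are in m, angles in rad, forces in N, time in s.
With the tool pointing down it reaches from about 0.425 to 0.875 m from the base axis. Payload 4.7 kg.
Tool frame: the origin (TCP) lies between the finger pads; the fingertips stand 14 mm ahead of it and the grasp point (between the pads) lies 5 mm behind it; z points along the fingers, y is the line along which they close (so a half turn about z gives the same grasp; the last joint's range is limited). The gripper opens to 87 mm and grips with 3 to 60 N. Pads are 19 mm wide; open, the fingers measure 117 mm over their backs; the gripper's body (75 mm by 190 mm) begins 51 mm behind the grasp point.
Start: joints at [0.014, 0.321, -0.07, 1.45, 0.023, 1.371, -0.057], TCP at [0.65, -0, 0.202] pointing down, gripper open.
Joint ranges: [-2.86, 2.86], [-0.3, 2.09], [-1.38, 1.24], [0.06, 2.45], [-1.56, 4.7], [0.09, 2.05], [-2.69, 2.69]. Speed limits (rad/s): [2.57, 2.57, 3.14, 3.14, 3.14, 3.14, 3.14].

INTERFACE

Orientations are given as a rotation vector (axis times angle).
In Python, from bench import ctrl gives the robot as it stands.
- The arm moves only by the tool step_arm, never from a script. Its argument "commands" is a list of rows, each an object with "travel": the shift along the tool's x, y, z in m, a list of three; "turn": the turn, a rotation vector about the tool's x, y, z in degrees, a list of three. A call has 1 to 5 rows; each row is the pose to reach, as a shift and turn from the pose commanded when the call began, along the tool's axes at that moment; what a row does not reach only later rows make up. A row lasts 1/10 s, in which the tool goes at most 50 mm and 8.59 degrees, less where a joint would pass 70% of its speed; a pose out of reach is approached as far as the arm can. A call with a gripper value outside its range is refused whole. "gripper" is the opening, from 0 (shut) to 1 (fully open), set as the call begins (left out, the last holds). The fingers move at their own pace and stop on an object; "force" is the grip in N (left out, the last holds). Time passes only in rows, so rows that repeat a pose let the fingers close. It gives the time, the measured TCP pose, the force, the opening and the grip force at its end, in the units of the state.
- ctrl.get_state(): the state, without advancing time (a new reading comes with each control period).
- ctrl.get_image(name): name is "scene" or "side" or "wrist"; returns the picture (384x512x3 uint8, red, green, blue); there is no depth.
- ctrl.camera_model(name): a dict with "fx", "fy", "cx", "cy" (pixels), "R" (3x3) and "t" (3): a world point X has camera coordinates R X + t; the wrist camera has in their place "T_tool_cam" (4x4, takes a point from camera to tool coordinates, whose origin is the TCP and whose axes are the flange's). Camera axes: x right, y down, z forward; pixel columns grow to the right and rows downward; lengths in m; the calibration is good to about 2 mm. A picture is of the moment at which its call begins: read the wrist's pose just before it. camera_model takes no time and is no camera call.
- ctrl.close_job(): hands the job in; it is judged then, once.
The state is a dict: "time": time; "joint_positions": joint angles; "qd": joint speeds; "joint_torque": joint torques, N m; "position": TCP position; "tool_rot": TCP orientation; "ft_force": force on the tool from outside, world axes, zero at the start; "torque": the same for the moment, N m; "grip_width": opening from 0.0 (shut) to 1.0 (fully open); "grip_force": force on a finger pad.
Only numpy, scipy, OpenCV 4.12 (cv2) and the standard library are available. Lean on these libraries where they do the work, as an engineer would, in place of code of your own. Each camera call takes 0.05 s, during which the arm holds its last target. There are 200 camera calls.

TASK

Shut off the water on the portable dental unit: with the fingertips, push the wings of the blue thumbscrew round clockwise (seen from above), stroke after stroke, until it is fully home at its stop with the striped wing pointing at the red line, then take the hand away. Push gently, without pinching or gripping the thumbscrew or forcing it against its stop; leave the grey thumbscrew as it is and do not move anything else on the case or table.

Things in the scene. Friction and masses are not known exactly. Their poses are not given: they have to be found in the camera images.
- case: base of a portable dental unit: white suitcase 300 (x) x 460 (y) x 90 mm high, fixed to the table. Origin: centre of its underside; front (black handle) faces its own -x, z up. Its flat top, the deck, is at z = 0.090 m. Two winged valves stand on the deck, 190 mm apart along y, a flush gauge between them; which one is on the left varies
- manifold (a point): middle of the top face of a fixed aluminium hose manifold bar on the deck, behind (+x of) both valves: 34 mm wide, 400 mm long along the case's y, rising 40 mm above the deck. Its near face is 47 mm from the valves' axes, so there is hardly room for a fingertip between a valve's hub and the bar
- water_base: the water valve's foot: steel disc 48 mm wide, 10 mm high, fixed on the deck; the blue winged thumbscrew turns on it. Origin: on the valve's vertical axis at deck level; axes parallel to the case's (-x towards the case's front)
- water_valve (a joint): turn of the blue thumbscrew about its vertical axis, rad: 0 = fully shut at its firm stop, growing (at most 6.2) as it opens, anticlockwise from above. Starts 3.6 to 5.9 open; loose (0.06 N m friction, about 2 N at the wings), stays where left. At value q the striped wing points along the base's -x direction turned anticlockwise by q
- water_hub (a point): point on the blue thumbscrew's axis at its top face, 36 mm above the deck; does not turn. The thumbscrew is a hub 40 mm in diameter with two opposite straight wings, each 8 mm thick and reaching 44 mm from the axis; hub and wings span 12 to 36 mm above the deck
- water_tip (a point): outer end of the blue thumbscrew's striped wing (white stripe on top), 44 mm from the axis, 24 mm above the deck; turns with it. The other wing is opposite
- red_line (a point): middle of the thin red line (20 mm long) on the deck beside the blue thumbscrew, 62 mm from its axis on the case's front (-x) side; the striped wing points at it when shut. The grey valve has a line of its own
- air_hub (a point): point on the axis of the other thumbscrew (air, grey), at its top face, 36 mm above the deck; same shape and sizes as the blue one. Leave alone
- air_tip (a point): outer end of the striped wing of the grey thumbscrew, 44 mm from its axis, 24 mm above the deck. Leave alone
- bur_box: small green box with clear lid, 34 x 56 x 20 mm, standing loose on the case's deck, in front of the gauge; origin: centre of its underside. Leave alone
- cup: clear plastic cup, 62 mm wide, 55 mm tall, loose on the deck behind the manifold; origin: centre of its underside. Leave alone
- water_bottle: blue bottle, 80 mm wide, 200 mm tall, on the table to the left; origin: centre of its underside. Leave alone
- spray_bottle: white bottle with red cap, 72 mm wide, 210 mm tall, on the table to the left; origin: centre of its underside. Leave alone
- gel_tube: blue tube lying on the table, about 150 x 45 x 22 mm; origin: on the table under the middle of its blue part. Leave alone
- tray: open steel instrument tray 140 x 200 x 22 mm on the table to the right; origin: centre of its underside. Leave alone
- glove_box: cardboard glove box 120 x 180 x 75 mm on the table to the right; origin: centre of its underside. Leave alone

How it is judged:
By the outcome, as a careful person would: the job done as asked, in the order asked, and still so for the second after the job is handed in, with the robot touching nothing.
It also fails if it takes over 51 s, if anything falls off the work surface, if the arm or the gripper's body presses on something with over 40 N, if the wrist force passes 120 N, or if a joint passes its speed limit or range.

## Working session

There is one attempt and no reset: what is moved stays moved. The work goes in short steps, Python scripts to look and compute and a tool call to move; the robot and the scene stay as the last step left them, time stands still between calls to the robot, and variables do not carry over. Pictures are saved under pics/ and viewed, at most 13 in all, crops included, and the job is handed in when it is done.

Besides the shell and the picture viewer there is one more tool, called after "Emit:" by a JSON object that holds its "op" and its "data", one argument or row to a line. step_arm: Moves the arm, as the interface text tells. Its arguments: {"type":"object","properties":{"commands":{"type":"array"},"gripper":{"type":"number"},"force":{"type":"number"}},"required":["commands"]}

```bash
ls; mkdir -p pics; python3 - <<'E'
from bench import ctrl
import cv2,numpy as np
s=ctrl.get_state();print(s['time'],s['position'],s['tool_rot'],s['ft_force'],s['grip_width'])
ims=[]
for n in ['scene','wrist']:
    m=ctrl.camera_model(n);print(n,{k:np.round(v,4).tolist() for k,v in m.items()})
    im=ctrl.get_image(n);cv2.imwrite(f'pics/{n}0.png',im[:,:,::-1])
E
```

```text
pics
0.0 [ 6.49414921e-01 -6.06119062e-05  2.00468661e-01] [-2.22048925 -2.2206416   0.00223578] [-0.77875279 -0.76380128  0.10125076] 1.002185499880743
scene {'fx': 474.6876, 'fy': 474.6876, 'cx': 254.8377, 'cy': 179.9299, 'R': [[0.0991, 0.9951, -0.0023], [0.8347, -0.0845, -0.5442], [-0.5417, 0.052, -0.8389]], 't': [-0.0471, -0.3926, 2.0946]}
wrist {'fx': 317.8461, 'fy': 317.8461, 'cx': 254.174, 'cy': 193.7461, 'T_tool_cam': [[-0.0001, -0.967, -0.2547, 0.0693], [1.0, 0.0002, -0.0012, 0.0008], [0.0012, -0.2547, 0.967, -0.1833], [0.0, 0.0, 0.0, 1.0]]}
```

View pics/scene0.png

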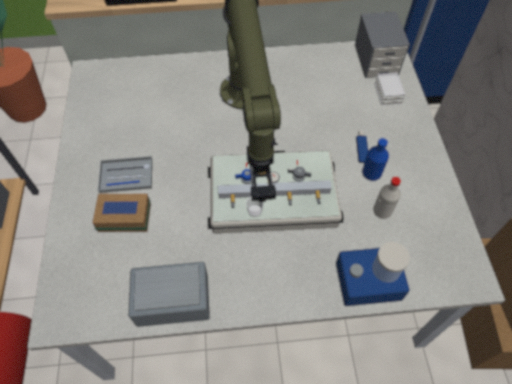

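View pics/wrist0.png

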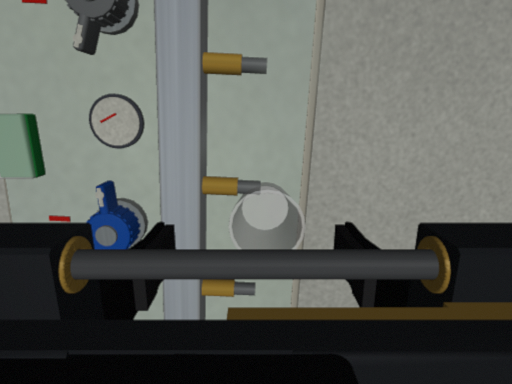

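The scene image shows the robot at the top, with the case beneath the gripper. The blue valve is at scene (244,175), the robot's right, and the grey one is at (299,173). In the wrist image, the blue hub is near (110,235) with one wing up at (106,190). Its red line is at (60,218), the grey valve is at (100,10), and the fingers partly hide the blue hub.

```bash
cat > h.py <<'E'
from bench import ctrl
import cv2,numpy as np
from scipy.spatial.transform import Rotation as Ro
def cam():
    s=ctrl.get_state();im=ctrl.get_image('wrist');m=ctrl.camera_model('wrist')
    T=np.eye(4);T[:3,:3]=Ro.from_rotvec(s['tool_rot']).as_matrix();T[:3,3]=s['position']
    return s,im,m,T@m['T_tool_cam']
def ray(m,C,uv,z):
    d=C[:3,:3]@np.array([(uv[0]-m['cx'])/m['fx'],(uv[1]-m['cy'])/m['fy'],1]);p=C[:3,3]
    return p+d*(z-p[2])/d[2]
def blobs(mask,amin=30):
    n,l,st,c=cv2.connectedComponentsWithStats(mask.astype(np.uint8))
    return [(c[i],st[i],l==i) for i in range(1,n) if st[i,4]>=amin]
E
python3 - <<'E'
from h import *
s,im,m,C=cam();i=im.astype(int)
print('blue hub',ray(m,C,(112,237),.126),'tip',ray(m,C,(103,186),.126))
r=blobs((i[:,:,0]>150)&(i[:,:,1]<80)&(i[:,:,2]<80),15)
for c,st,_ in r: print('red',c,st,ray(m,C,c,.09))
print('bar edges',[ray(m,C,p,.13) for p in [(156,0),(163,200)]], 'box',ray(m,C,(42,145),.11))
E
```

```text
blue hub [ 0.5259922  -0.03776344  0.126     ] tip [0.52368157 0.00790175 0.126     ]
bar edges [array([0.57997891, 0.14501923, 0.13      ]), array([ 0.57413171, -0.00307032,  0.13      ])] box [0.46777495 0.04021584 0.11      ]
```

Emit:
{"op": "step_arm", "data": {
  "commands": [
    {"travel": [-0.03,-0.03,0],"turn": [0,0,0]},
    {"travel": [-0.06,-0.06,0],"turn": [0,0,0]},
    {"travel": [-0.09,-0.09,0],"turn": [0,0,0]},
    {"travel": [-0.12,-0.12,0],"turn": [0,0,0]},
    {"travel": [-0.13,-0.12,0],"turn": [0,0,0]}
  ],
  "gripper": 0.58
}}

```text
time: 0.65
position: [0.5261, -0.1348, 0.2017]
tool_rot: [-2.229, -2.214, 0.004]
ft_force: [-0.3, 0.4, 0.5]
grip_width: 0.64
grip_force: 0.0
```

```bash
python3 - <<'E'
from h import *
s,im,m,C=cam();i=im.astype(int);print(s['time'],s['position'],s['joint_positions'].round(2) if hasattr(s['joint_positions'],'round') else s['joint_positions'])
np.save('im1.npy',im)
cv2.imwrite('pics/w1.png',cv2.resize(im[:,:,::-1],(768,576)))
R,G,B=i[...,0],i[...,1],i[...,2]
for n,mk,z in [('blue',(B>R+40)&(B>G+30),.126),('red',(R>G+60)&(R>B+60),.09)]:
    for c,st,_ in blobs(mk,20): print(n,c.round(1),st,ray(m,C,c,z).round(4))
E
```

```text
0.65 [ 0.52614187 -0.13477631  0.20166833] [0.19 0.1  0.01 1.72 0.   1.33 0.19]
blue [248.2  72.1] [ 222   22   54  106 2183] [ 0.5226 -0.0375  0.126 ]
red [177.1  71.7] [167  69  22   6 120] [ 0.4599 -0.033   0.09  ]
```

View pics/w1.png

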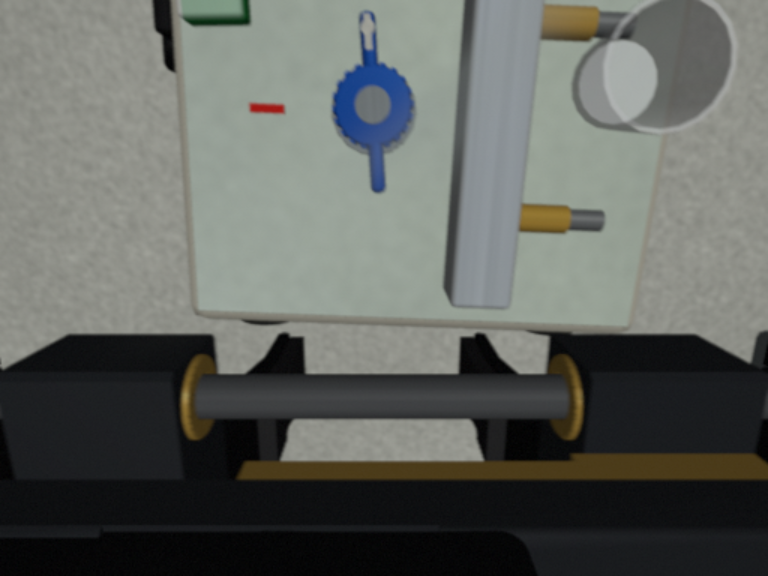

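The striped wing tip is at (367,12), pointing up (+y). The other tip is at (378,190), the cap centre at (373,104) and the red line at (267,108). These are pixels in the 1.5x view.

```bash
python3 - <<'E'
from h import *
s=ctrl.get_state();m=ctrl.camera_model('wrist')
T=np.eye(4);T[:3,:3]=Ro.from_rotvec(s['tool_rot']).as_matrix();T[:3,3]=s['position'];C=T@m['T_tool_cam']
P={n:ray(m,C,np.array(p)/1.5,z) for n,p,z in [('cap',(373,104),.126),('tip',(367,11),.126),('tip2',(378,190),.126),('red',(267,108),.09),('barA',(467,100),.13),('barB',(448,295),.13)]}
for k,v in P.items(): print(k,v.round(4))
mid=(P['tip']+P['tip2'])/2;print(mid)
d=P['tip']-P['tip2'];print(np.linalg.norm(d),np.degrees(np.arctan2(d[1],d[0])))
h=(P['cap']+mid)/2;e=P['red']-h;print('red dir',np.degrees(np.arctan2(e[1],e[0])),np.hypot(*e[:2]))
b=P['barA']-P['barB'];print('case yaw',np.degrees(np.arctan2(b[1],b[0]))-90)
w=h-T[:3,3];print('hub',h,'tool shift',T[:3,:3].T@w)
E
```

```text
cap [ 0.5251 -0.0356  0.126 ]
tip [0.5227 0.0068 0.126 ]
tip2 [ 0.5273 -0.0785  0.126 ]
red [ 0.4629 -0.0333  0.09  ]
barA [ 0.5723 -0.0345  0.13  ]
barB [ 0.5657 -0.1356  0.13  ]
[ 0.5250174  -0.03587306  0.126     ]
0.08544708390064931 93.11361622207882
red dir 177.7237081042367 0.06220872345683315
case yaw -3.6959574903790013
hub [ 0.52508302 -0.03574652  0.126     ] tool shift [ 0.0992031  -0.00373335  0.07562339]
```

Emit:
{"op": "step_arm", "data": {
  "commands": [
    {"travel": [0.03,-0.001,0],"turn": [0,0,-8]},
    {"travel": [0.06,-0.002,0],"turn": [0,0,-16]},
    {"travel": [0.09,-0.003,0],"turn": [0,0,-24]},
    {"travel": [0.099,-0.004,0],"turn": [0,0,-32]},
    {"travel": [0.099,-0.004,0],"turn": [0,0,-40]}
  ]
}}

```text
time: 1.2
position: [0.5266, -0.0266, 0.2014]
tool_rot: [-1.31, -2.855, -0.002]
ft_force: [-1.1, -0.5, 0.1]
grip_width: 0.58
grip_force: 0.0
```

Emit:
{"op": "step_arm", "data": {
  "commands": [
    {"travel": [0,0,0],"turn": [0,0,-8]},
    {"travel": [0,0,0],"turn": [0,0,-16]},
    {"travel": [0,0,0],"turn": [0,0,-24]},
    {"travel": [0,0,0],"turn": [0,0,-32]},
    {"travel": [0,0,0],"turn": [0,0,-40]}
  ]
}}

```text
time: 1.7
position: [0.5267, -0.0293, 0.2013]
tool_rot: [-0.262, -3.13, -0.001]
ft_force: [-0.2, 0.3, -0.3]
grip_width: 0.582
grip_force: 0.0
```

Emit:
{"op": "step_arm", "data": {
  "commands": [
    {"travel": [0,0,0],"turn": [0,0,-8]},
    {"travel": [0,0,0],"turn": [0,0,-16]},
    {"travel": [0,0,0],"turn": [0,0,-24]},
    {"travel": [0,0,0],"turn": [0,0,-32]},
    {"travel": [0,0,0],"turn": [0,0,-40]}
  ]
}}

```text
time: 2.2
position: [0.5267, -0.0293, 0.2013]
tool_rot: [-0.825, 3.031, 0.001]
ft_force: [0.3, 0.0, -0.4]
grip_width: 0.581
grip_force: 0.0
```

Emit:
{"op": "step_arm", "data": {
  "commands": [
    {"travel": [0,0,0],"turn": [0,0,-8]},
    {"travel": [0,0,0],"turn": [0,0,-15]},
    {"travel": [0,0,0],"turn": [0,0,-15]},
    {"travel": [0,0,0],"turn": [0,0,-15]}
  ]
}}

```text
time: 2.6
position: [0.5264, -0.03, 0.2014]
tool_rot: [-1.2, 2.903, 0.001]
ft_force: [0.2, 0.4, 0.3]
grip_width: 0.58
grip_force: 0.0
```

```bash
cat > st.py <<'E'
from h import *
s=ctrl.get_state();R=Ro.from_rotvec(s['tool_rot']).as_matrix()
w=np.array([.5251,-.0357,.118])-s['position']
print(s['time'],s['position'].round(4),'line',np.degrees(np.arctan2(R[1,1],R[0,1])).round(1),'tilt',R[:2,2].round(3),'q',np.round(s['joint_positions'],2),'grip',s['grip_width'],'F',np.round(s['ft_force'],2),'M',np.round(s['torque'],3),'toolshift',(R.T@w).round(4))
E
python3 st.py
```

```text
2.6 [ 0.5264 -0.03    0.2014] line 134.9 tilt [-0.  0.] q [ 0.15  0.07 -0.15  1.75  0.01  1.32  2.35] grip 0.580043615701127 F [0.24 0.41 0.26] M [ 0.18  -0.014  0.067] toolshift [ 0.005  -0.0032  0.0834]
```

Emit:
{"op": "step_arm", "data": {
  "commands": [
    {"travel": [0.005,-0.0032,0.02],"turn": [0,0,0]},
    {"travel": [0.005,-0.0032,0.03],"turn": [0,0,0]},
    {"travel": [0.005,-0.0032,0.03],"turn": [0,0,0]},
    {"travel": [0.005,-0.0032,0.03],"turn": [0,0,0]}
  ]
}}

```text
time: 3.0
position: [0.5248, -0.0364, 0.1717]
tool_rot: [1.202, -2.903, -0.0]
ft_force: [-0.7, 1.1, -0.2]
grip_width: 0.585
grip_force: 0.0
```

```bash
python3 st.py; python3 - <<'E'
from h import *
s,im,m,C=cam();a=im[:,:,::-1]
b=ctrl.get_image('side')[:,:,::-1]
cv2.imwrite('pics/w2.png',np.hstack([cv2.resize(a,(400,300)),cv2.resize(b,(400,300))]))
E
```

```text
3.0 [ 0.5248 -0.0364  0.1717] line 135.0 tilt [-0.  0.] q [ 0.16  0.08 -0.15  1.79  0.01  1.27  2.36] grip 0.5847628288331681 F [-0.72  1.11 -0.16] M [ 0.168  0.071 -0.007] toolshift [-0.0006  0.0003  0.0537]
```

View pics/w2.png

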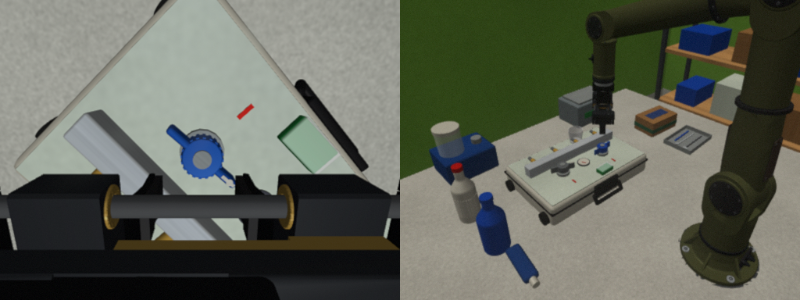

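The wrist view (left) shows the hub cap at about (204,160) and the striped wing pointing down-right to (232,184). The hub is unobstructed, so I can check its position from this static pose.

```bash
python3 - <<'E'
from h import *
s,im,m,C=cam();i=im.astype(int);k=1.28
R,G,B=i[...,0],i[...,1],i[...,2]
print(s['position'])
g=(abs(R-B)<25)&(R>60)&(R<180);g[:,:225]=0;g[:,300:]=0;g[:180]=0;g[232:]=0
for c,st,_ in blobs(g&True,60): print('cap?',c,st,ray(m,C,c,.126))
for n,p,z in [('cap',(203*k,160*k),.126),('tip2',(169*k,127*k),.126),('tip',(234*k,187*k),.126),('red',(246*k,111*k),.09)]: print(n,ray(m,C,p,z).round(4))
E
```

```text
[ 0.52532604 -0.03649413  0.17234826]
cap? [240.51413882 216.47300771] [225 180  61  52 778] [ 0.53965818 -0.03758689  0.126     ]
cap? [292.29780034 198.54483926] [279 180  21  47 591] [ 0.50208046 -0.02004091  0.126     ]
cap? [259.16273585 203.19575472] [248 192  23  23 424] [ 0.52220577 -0.03502596  0.126     ]
cap [ 0.5227 -0.0338  0.126 ]
tip2 [ 0.5226 -0.079   0.126 ]
tip [0.5207 0.0079 0.126 ]
red [ 0.4595 -0.0319  0.09  ]
```

Emit:
{"op": "step_arm", "data": {
  "commands": [
    {"travel": [0.0005,0.002,0.012],"turn": [0,0,0]},
    {"travel": [0.0005,0.002,0.024],"turn": [0,0,0]},
    {"travel": [0.0005,0.002,0.036],"turn": [0,0,0]},
    {"travel": [0.0005,0.002,0.048],"turn": [0,0,0]},
    {"travel": [0.0005,0.002,0.049],"turn": [0,0,0]}
  ]
}}

```text
time: 3.65
position: [0.5213, -0.0357, 0.12]
tool_rot: [1.201, -2.899, -0.003]
ft_force: [-0.1, -0.9, -0.1]
grip_width: 0.581
grip_force: 0.0
```

```bash
python3 st.py
```

```text
3.65 [ 0.5213 -0.0357  0.12  ] line 135.0 tilt [-0.004  0.   ] q [ 0.16  0.12 -0.15  1.86  0.02  1.17  2.36] grip 0.58090993363579 F [-0.13 -0.91 -0.09] M [ 0.154  0.01  -0.013] toolshift [-0.0027 -0.0027  0.002 ]
```

Emit:
{"op": "step_arm", "data": {
  "commands": [
    {"travel": [0,0,0],"turn": [0,0,4]},
    {"travel": [0,0,0],"turn": [0,0,8]},
    {"travel": [0,0,0],"turn": [0,0,12]},
    {"travel": [0,0,0],"turn": [0,0,16]},
    {"travel": [0,0,0],"turn": [0,0,20]}
  ]
}}

```text
time: 4.15
position: [0.5232, -0.0358, 0.1227]
tool_rot: [-0.675, 3.068, -0.0]
ft_force: [-0.2, 0.3, 0.1]
grip_width: 0.575
grip_force: 0.0
```

```bash
python3 st.py
```

```text
4.15 [ 0.5232 -0.0358  0.1227] line 114.8 tilt [ 0. -0.] q [ 0.14  0.12 -0.13  1.86  0.02  1.17  2.01] grip 0.5751173028734449 F [-0.21  0.28  0.15] M [ 0.087  0.036 -0.02 ] toolshift [-0.0018 -0.0007  0.0047]
```

Emit:
{"op": "step_arm", "data": {
  "commands": [
    {"travel": [0,0,0],"turn": [0,0,5]},
    {"travel": [0,0,0],"turn": [0,0,10]},
    {"travel": [0,0,0],"turn": [0,0,15]},
    {"travel": [0,0,0],"turn": [0,0,20]},
    {"travel": [0,0,0],"turn": [0,0,25]}
  ]
}}

```text
time: 4.65
position: [0.5232, -0.0358, 0.1227]
tool_rot: [0.006, 3.141, -0.0]
ft_force: [0.7, -0.4, -0.2]
grip_width: 0.577
grip_force: 0.0
```

```bash
python3 st.py;  python3 - <<'E'
from h import *
s,im,m,C=cam();cv2.imwrite('pics/w3.png',im[:,:,::-1])
E
```

```text
4.65 [ 0.5232 -0.0358  0.1227] line 89.8 tilt [ 0. -0.] q [ 0.12  0.11 -0.1   1.86  0.01  1.17  1.57] grip 0.5769353793900732 F [ 0.68 -0.42 -0.21] M [0.101 0.008 0.006] toolshift [-0.0019  0.0001  0.0047]
```

View pics/w3.png

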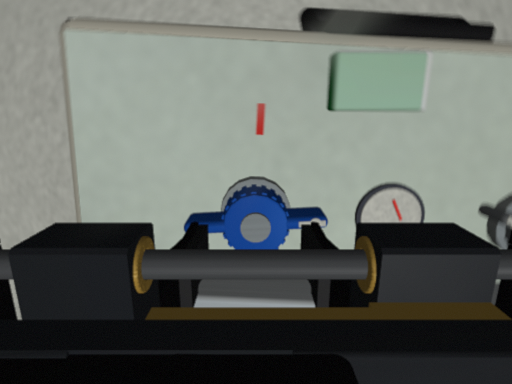

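```bash
python3 - <<'E'
from h import *
m=ctrl.camera_model('wrist');X=np.linalg.inv(m['T_tool_cam'])
for y in (.025,.040):
  for x in (-.0095,.0095):
    for z in (.014,-.003):
      p=X@[x,y,z,1];print(x,y,z,(m['fx']*p[0]/p[2]+m['cx']).round(),(m['fy']*p[1]/p[2]+m['cy']).round())
a=cv2.imread('pics/w3.png')[190:290,170:340]
cv2.imwrite('pics/w3c.png',cv2.resize(cv2.convertScaleAbs(a,alpha=1.6,beta=30),None,fx=4,fy=4,interpolation=2))
E
```

```text
-0.0095 0.025 0.014 292.0 232.0
-0.0095 0.025 -0.003 295.0 242.0
0.0095 0.025 0.014 293.0 205.0
0.0095 0.025 -0.003 296.0 213.0
-0.0095 0.04 0.014 315.0 232.0
-0.0095 0.04 -0.003 320.0 242.0
0.0095 0.04 0.014 316.0 205.0
0.0095 0.04 -0.003 321.0 213.0
```

View pics/w3c.png

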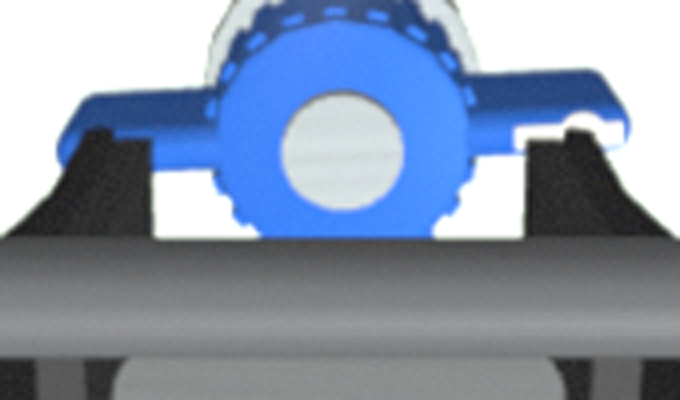

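Emit:
{"op": "step_arm", "data": {
  "commands": [
    {"travel": [0,0,0],"turn": [0,0,5]},
    {"travel": [0,0,0],"turn": [0,0,10]},
    {"travel": [0,0,0],"turn": [0,0,15]},
    {"travel": [0,0,0],"turn": [0,0,20]},
    {"travel": [0,0,0],"turn": [0,0,25]}
  ]
}}

```text
time: 5.2
position: [0.5231, -0.0358, 0.1226]
tool_rot: [0.683, 3.066, 0.0]
ft_force: [0.8, 0.5, 0.6]
grip_width: 0.582
grip_force: 0.0
```

```bash
python3 st.py;  python3 - <<'E'
from h import *
s,im,m,C=cam();b=ctrl.get_image('side')
ms=ctrl.camera_model('side');p=ms['R']@s['position']+ms['t'];u,v=int(ms['fx']*p[0]/p[2]+ms['cx']),int(ms['fy']*p[1]/p[2]+ms['cy']);print(u,v,ms['fx']/p[2])
f=lambda a:cv2.resize(cv2.convertScaleAbs(a,alpha=1.5,beta=20),(400,400),interpolation=2)[:,:,::-1]
cv2.imwrite('pics/w4.png',np.hstack([f(im[140:300,170:330]),f(b[v-30:v+30,u-30:u+30])]))
E
```

```text
5.2 [ 0.5231 -0.0358  0.1226] line 64.9 tilt [ 0. -0.] q [ 0.09  0.11 -0.08  1.86  0.01  1.17  1.14] grip 0.5819665237945087 F [0.76 0.53 0.6 ] M [ 0.047 -0.045 -0.015] toolshift [-0.0017  0.0009  0.0046]
258 185 331.70118488934116
```

View pics/w4.png

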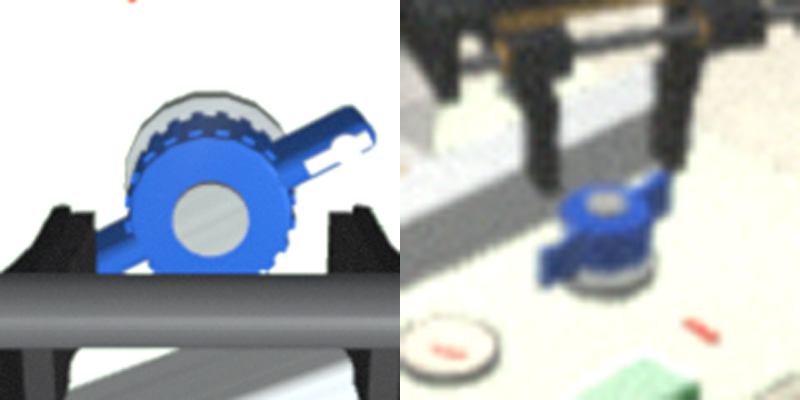

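The side crop on the right shows the fingertips just above the blue wings, at about (545,190) and (672,165). The wrist crop shows the wing unmoved, still at about 93°. The fingertips end roughly 12–20 mm higher than I assumed, so I'll turn back and go lower.

Emit:
{"op": "step_arm", "data": {
  "commands": [
    {"travel": [0,0,-0.01],"turn": [0,0,-8]},
    {"travel": [0,0,-0.01],"turn": [0,0,-16]},
    {"travel": [0,0,-0.01],"turn": [0,0,-24]},
    {"travel": [0,0,-0.01],"turn": [0,0,-32]},
    {"travel": [0,0,-0.01],"turn": [0,0,-40]}
  ]
}}

```text
time: 5.8
position: [0.5231, -0.0358, 0.1327]
tool_rot: [-0.424, 3.113, -0.0]
ft_force: [-0.4, 0.0, 0.4]
grip_width: 0.579
grip_force: 0.0
```

Emit:
{"op": "step_arm", "data": {
  "commands": [
    {"travel": [0,0,0],"turn": [0,0,-8]},
    {"travel": [0,0,0],"turn": [0,0,-16]},
    {"travel": [0,0,0],"turn": [0,0,-24]},
    {"travel": [0,0,0],"turn": [0,0,-29]},
    {"travel": [0,0,0],"turn": [0,0,-29]}
  ]
}}

```text
time: 6.3
position: [0.5231, -0.0358, 0.1326]
tool_rot: [-1.181, 2.911, -0.0]
ft_force: [0.1, -0.7, -0.2]
grip_width: 0.581
grip_force: 0.0
```

Emit:
{"op": "step_arm", "data": {
  "commands": [
    {"travel": [0,0,0.01],"turn": [0,0,0]},
    {"travel": [0,0,0.02],"turn": [0,0,0]},
    {"travel": [0,0,0.028],"turn": [0,0,0]},
    {"travel": [0,0,0.034],"turn": [0,0,0]},
    {"travel": [0,0,0.034],"turn": [0,0,0]}
  ]
}}

```text
time: 6.8
position: [0.522, -0.0357, 0.0971]
tool_rot: [1.176, -2.911, -0.002]
ft_force: [0.3, -0.7, -0.4]
grip_width: 0.581
grip_force: 0.0
```

```bash
python3 st.py;  python3 - <<'E'
from h import *
s,im,m,C=cam();b=ctrl.get_image('side')
ms=ctrl.camera_model('side')
def pr(P):
    p=ms['R']@np.array(P)+ms['t'];return np.array([ms['fx']*p[0]/p[2]+ms['cx'],ms['fy']*p[1]/p[2]+ms['cy']])
u,v=pr([.524,-.0357,.11]).astype(int);k=400/60
b2=cv2.convertScaleAbs(b[v-30:v+30,u-30:u+30],alpha=1.5,beta=20)
b2=cv2.resize(b2,(400,400),interpolation=2)
R=Ro.from_rotvec(s['tool_rot']).as_matrix()
for sg in (1,-1):
  P=s['position']+R@[0,sg*.0325,0]
  for z in (.1,.11,.12): print(sg,z,((pr([P[0],P[1],z])-[u-30,v-30])*k).round())
cv2.imwrite('pics/w5.png',np.hstack([cv2.resize(cv2.convertScaleAbs(im[140:300,170:330],alpha=1.5,beta=20),(400,400)),b2])[:,:,::-1])
E
```

```text
6.8 [ 0.522  -0.0357  0.0971] line 134.0 tilt [-0.002  0.   ] q [ 0.15  0.14 -0.14  1.89  0.02  1.12  2.34] grip 0.5807541412043747 F [ 0.35 -0.66 -0.39] M [0.156 0.101 0.043] toolshift [-0.0022 -0.0021 -0.0209]
1 0.1 [203. 266.]
1 0.11 [204. 247.]
1 0.12 [204. 228.]
-1 0.1 [203. 187.]
-1 0.11 [204. 169.]
-1 0.12 [204. 150.]
```

View pics/w5.png

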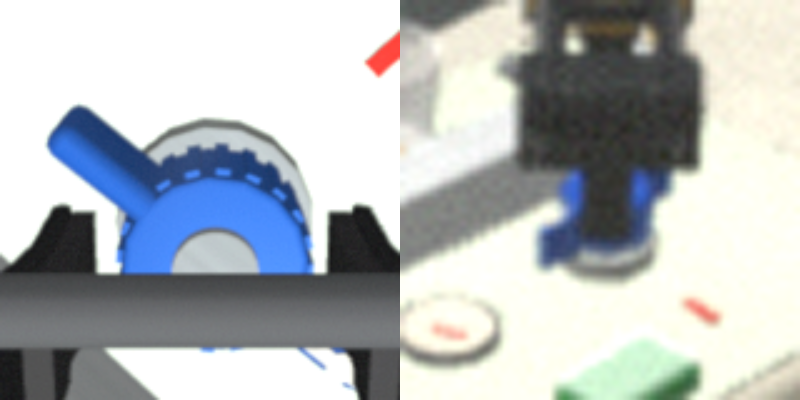

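In the side crop, the near fingertip is at about row 240, so the tip is at z ≈ 0.113. That is well below the wing tops (0.126) and above the foot, so I'll start pushing.

Emit:
{"op": "step_arm", "data": {
  "commands": [
    {"travel": [0,0,0.002],"turn": [0,0,4]},
    {"travel": [0,0,0.003],"turn": [0,0,8]},
    {"travel": [0,0,0.003],"turn": [0,0,12]},
    {"travel": [0,0,0.003],"turn": [0,0,16]},
    {"travel": [0,0,0.003],"turn": [0,0,20]}
  ]
}}

```text
time: 7.4
position: [0.5223, -0.0362, 0.0959]
tool_rot: [0.648, -3.073, 0.0]
ft_force: [-2.5, -0.0, 0.7]
grip_width: 0.576
grip_force: 1.2
```

```bash
python3 st.py
```

```text
7.4 [ 0.5223 -0.0362  0.0959] line 113.8 tilt [-0.001 -0.001] q [ 0.13  0.14 -0.12  1.89  0.02  1.11  1.99] grip 0.576296130967898 F [-2.46 -0.04  0.66] M [0.086 0.578 0.043] toolshift [-0.0027 -0.0007 -0.0221]
```

Emit:
{"op": "step_arm", "data": {
  "commands": [
    {"travel": [0,0,0],"turn": [0,0,5]},
    {"travel": [0,0,0],"turn": [0,0,10]},
    {"travel": [0,0,0],"turn": [0,0,15]},
    {"travel": [0,0,0],"turn": [0,0,20]},
    {"travel": [0,0,0],"turn": [0,0,25]}
  ]
}}

```text
time: 7.9
position: [0.522, -0.036, 0.0958]
tool_rot: [-0.033, -3.14, 0.001]
ft_force: [-4.1, -1.0, 0.8]
grip_width: 0.585
grip_force: 1.2
```

```bash
python3 st.py
cat > wing.py <<'E'
from h import *
s,im,m,C=cam();i=im.astype(int);B=i[...,2];R=i[...,0];G=i[...,1]
mk=(B>R+40)&(B>G+30);y,x=np.nonzero(mk)
P=np.array([ray(m,C,(a,b),.126) for a,b in zip(x,y)])[:,:2]-[.524,-.0356]
r=np.hypot(*P.T);a=np.degrees(np.arctan2(P[:,1],P[:,0]))%360
for t,n in zip(*np.unique((a[(r>.032)&(r<.05)]//10*10).astype(int),return_counts=True)): print(t,n,end='; ')
print()
E
python3 wing.py
```

```text
7.9 [ 0.522  -0.036   0.0958] line 88.8 tilt [-0.002 -0.   ] q [ 0.1   0.14 -0.09  1.89  0.01  1.11  1.56] grip 0.5849590951505242 F [-4.06 -0.96  0.84] M [0.052 0.616 0.062] toolshift [-0.003   0.0004 -0.0222]
210 8; 220 238; 230 288;
```

Emit:
{"op": "step_arm", "data": {
  "commands": [
    {"travel": [0,0,0],"turn": [0,0,7]},
    {"travel": [0,0,0],"turn": [0,0,14]},
    {"travel": [0,0,0],"turn": [0,0,21]},
    {"travel": [0,0,0],"turn": [0,0,28]},
    {"travel": [0,0,0],"turn": [0,0,35]}
  ]
}}

```text
time: 8.45
position: [0.5221, -0.0351, 0.0955]
tool_rot: [-0.975, -2.985, -0.0]
ft_force: [-1.6, 0.3, 0.3]
grip_width: 0.579
grip_force: 1.2
```

```bash
python3 st.py
```

```text
8.45 [ 0.5221 -0.0351  0.0955] line 53.8 tilt [-0.002  0.001] q [ 0.06  0.14 -0.05  1.89  0.01  1.11  0.95] grip 0.5791882014096399 F [-1.63  0.32  0.32] M [0.321 0.504 0.03 ] toolshift [-0.0027  0.0013 -0.0225]
```

Emit:
{"op": "step_arm", "data": {
  "commands": [
    {"travel": [0,0,0],"turn": [0,0,7]},
    {"travel": [0,0,0],"turn": [0,0,14]},
    {"travel": [0,0,0],"turn": [0,0,21]},
    {"travel": [0,0,0],"turn": [0,0,28]},
    {"travel": [0,0,0],"turn": [0,0,35]}
  ]
}}

```text
time: 8.95
position: [0.5224, -0.0354, 0.0956]
tool_rot: [-1.827, -2.554, 0.001]
ft_force: [-1.8, 0.6, 0.4]
grip_width: 0.579
grip_force: 1.3
```

```bash
python3 st.py; python3 wing.py
```

```text
8.95 [ 0.5224 -0.0354  0.0956] line 18.8 tilt [-0.001  0.   ] q [ 0.02  0.14 -0.01  1.89  0.    1.11  0.35] grip 0.5792420786245518 F [-1.79  0.57  0.38] M [0.114 0.44  0.049] toolshift [-0.0011  0.0025 -0.0224]
150 167; 160 331; 170 138;
```

Emit:
{"op": "step_arm", "data": {
  "commands": [
    {"travel": [0,0,0],"turn": [0,0,6]},
    {"travel": [0,0,0],"turn": [0,0,12]},
    {"travel": [0,0,0],"turn": [0,0,18]},
    {"travel": [0,0,0],"turn": [0,0,24]},
    {"travel": [0,0,0],"turn": [0,0,30]}
  ]
}}

```text
time: 9.5
position: [0.5225, -0.036, 0.0956]
tool_rot: [-2.424, -1.998, 0.001]
ft_force: [-2.6, -1.5, 0.1]
grip_width: 0.577
grip_force: 1.4
```

Emit:
{"op": "step_arm", "data": {
  "commands": [
    {"travel": [0,0,0],"turn": [0,0,6]},
    {"travel": [0,0,0],"turn": [0,0,12]},
    {"travel": [0,0,0],"turn": [0,0,18]},
    {"travel": [0,0,0],"turn": [0,0,24]},
    {"travel": [0,0,0],"turn": [0,0,30]}
  ]
}}

```text
time: 10.0
position: [0.5222, -0.0362, 0.0956]
tool_rot: [-2.859, -1.302, 0.003]
ft_force: [-3.3, -0.4, 1.0]
grip_width: 0.581
grip_force: 1.4
```

```bash
python3 st.py; python3 wing.py
```

```text
10.0 [ 0.5222 -0.0362  0.0956] line -41.0 tilt [-0.001 -0.001] q [-0.04  0.13  0.07  1.9  -0.01  1.11 -0.69] grip 0.5806514995114959 F [-3.31 -0.35  1.  ] M [-0.195  0.69   0.039] toolshift [ 0.0023  0.0018 -0.0224]
90 93; 100 301; 110 190;
```

Emit:
{"op": "step_arm", "data": {
  "commands": [
    {"travel": [0,0,0],"turn": [0,0,6]},
    {"travel": [0,0,0],"turn": [0,0,12]},
    {"travel": [0,0,0],"turn": [0,0,18]},
    {"travel": [0,0,0],"turn": [0,0,24]},
    {"travel": [0,0,0],"turn": [0,0,30]}
  ]
}}

```text
time: 10.55
position: [0.5224, -0.0363, 0.0956]
tool_rot: [3.098, 0.519, -0.002]
ft_force: [-2.4, -1.5, 0.1]
grip_width: 0.577
grip_force: 1.2
```

Emit:
{"op": "step_arm", "data": {
  "commands": [
    {"travel": [0,0,0],"turn": [0,0,-4]},
    {"travel": [0,0,-0.01],"turn": [0,0,-6]},
    {"travel": [0,0,-0.025],"turn": [0,0,-6]},
    {"travel": [0,0,-0.04],"turn": [0,0,-6]},
    {"travel": [0,0,-0.045],"turn": [0,0,-8]}
  ]
}}

```text
time: 11.05
position: [0.5249, -0.0358, 0.1429]
tool_rot: [3.052, 0.742, 0.007]
ft_force: [0.6, -0.3, -0.3]
grip_width: 0.582
grip_force: 0.0
```

Emit:
{"op": "step_arm", "data": {
  "commands": [
    {"travel": [0,0,0],"turn": [0,0,-8.5]},
    {"travel": [0,0,0],"turn": [0,0,-17]},
    {"travel": [0,0,0],"turn": [0,0,-25.5]},
    {"travel": [0,0,0],"turn": [0,0,-34]},
    {"travel": [0,0,0],"turn": [0,0,-42]}
  ]
}}

```text
time: 11.55
position: [0.5238, -0.0357, 0.1412]
tool_rot: [2.578, 1.793, 0.003]
ft_force: [0.7, 0.5, 0.8]
grip_width: 0.579
grip_force: 0.0
```

Emit:
{"op": "step_arm", "data": {
  "commands": [
    {"travel": [0,0,0],"turn": [0,0,-8.5]},
    {"travel": [0,0,0],"turn": [0,0,-17]},
    {"travel": [0,0,0],"turn": [0,0,-25.5]},
    {"travel": [0,0,0],"turn": [0,0,-34]},
    {"travel": [0,0,0],"turn": [0,0,-42]}
  ]
}}

```text
time: 12.05
position: [0.5238, -0.0357, 0.1412]
tool_rot: [1.764, 2.597, 0.002]
ft_force: [0.5, -0.8, 0.1]
grip_width: 0.578
grip_force: 0.0
```

Emit:
{"op": "step_arm", "data": {
  "commands": [
    {"travel": [0,0,0],"turn": [0,0,-8.5]},
    {"travel": [0,0,0],"turn": [0,0,-17]},
    {"travel": [0,0,0],"turn": [0,0,-25.5]},
    {"travel": [0,0,0],"turn": [0,0,-34]},
    {"travel": [0,0,0],"turn": [0,0,-42]}
  ]
}}

```text
time: 12.55
position: [0.5238, -0.0357, 0.1412]
tool_rot: [0.716, 3.057, 0.001]
ft_force: [-0.2, 0.3, 0.6]
grip_width: 0.581
grip_force: 0.0
```

Emit:
{"op": "step_arm", "data": {
  "commands": [
    {"travel": [0,0,0],"turn": [0,0,-8.5]},
    {"travel": [0,0,0],"turn": [0,0,-17]},
    {"travel": [0,0,0],"turn": [0,0,-25.5]},
    {"travel": [0,0,0],"turn": [0,0,-34]},
    {"travel": [0,0,0],"turn": [0,0,-42]}
  ]
}}

```text
time: 13.05
position: [0.5238, -0.0357, 0.1412]
tool_rot: [-0.427, 3.11, -0.0]
ft_force: [-0.7, 0.5, 0.8]
grip_width: 0.577
grip_force: 0.0
```

Emit:
{"op": "step_arm", "data": {
  "commands": [
    {"travel": [0,0,0],"turn": [0,0,-8]},
    {"travel": [0,0,0],"turn": [0,0,-12]},
    {"travel": [0,0,0],"turn": [0,0,-12]},
    {"travel": [0,0,0],"turn": [0,0,-12]}
  ]
}}

```text
time: 13.45
position: [0.5235, -0.0358, 0.141]
tool_rot: [-0.734, 3.053, -0.001]
ft_force: [-0.4, 0.3, 0.3]
grip_width: 0.582
grip_force: 0.0
```

```bash
python3 st.py; python3 wing.py
```

```text
13.45 [ 0.5235 -0.0358  0.141 ] line 117.0 tilt [ 0.001 -0.   ] q [ 0.07  0.1  -0.05  1.84  0.01  1.2   2.06] grip 0.5816805834340378 F [-0.41  0.29  0.26] M [ 0.107 -0.007 -0.036] toolshift [-0.0015 -0.0007  0.023 ]
70 13; 80 52; 90 7; 240 114; 250 46;
```

Emit:
{"op": "step_arm", "data": {
  "commands": [
    {"travel": [0,0,0.005],"turn": [0,0,-5]},
    {"travel": [0,0,0.017],"turn": [0,0,-5]},
    {"travel": [0,0,0.029],"turn": [0,0,-5]},
    {"travel": [0,0,0.041],"turn": [0,0,-5]},
    {"travel": [0,0,0.045],"turn": [0,0,-5]}
  ]
}}

```text
time: 14.0
position: [0.5216, -0.0357, 0.0933]
tool_rot: [0.864, -3.017, -0.002]
ft_force: [-0.2, -0.7, -0.4]
grip_width: 0.579
grip_force: 0.0
```

```bash
python3 st.py; python3 wing.py
```

```text
14.0 [ 0.5216 -0.0357  0.0933] line 122.0 tilt [-0.003  0.   ] q [ 0.07  0.14 -0.06  1.89  0.01  1.11  2.14] grip 0.5793361972341677 F [-0.22 -0.71 -0.45] M [ 0.119  0.022 -0.001] toolshift [-0.0029 -0.0018 -0.0247]
70 64; 80 143; 90 9; 230 3; 240 267; 250 75;
```

Emit:
{"op": "step_arm", "data": {
  "commands": [
    {"travel": [0,0,0],"turn": [0,0,5]},
    {"travel": [0,0,0],"turn": [0,0,11]},
    {"travel": [0,0,0],"turn": [0,0,18]},
    {"travel": [0,0,0],"turn": [0,0,25]},
    {"travel": [0,0,0],"turn": [0,0,32]}
  ]
}}

```text
time: 14.55
position: [0.5219, -0.0358, 0.0954]
tool_rot: [-0.008, -3.139, 0.0]
ft_force: [-3.5, 0.9, 1.8]
grip_width: 0.579
grip_force: 1.2
```

Emit:
{"op": "step_arm", "data": {
  "commands": [
    {"travel": [0,0,0],"turn": [0,0,7]},
    {"travel": [0,0,0],"turn": [0,0,14]},
    {"travel": [0,0,0],"turn": [0,0,21]},
    {"travel": [0,0,0],"turn": [0,0,27]},
    {"travel": [0,0,0],"turn": [0,0,33]}
  ]
}}

```text
time: 15.05
position: [0.5218, -0.0353, 0.0953]
tool_rot: [-0.898, -3.008, 0.0]
ft_force: [-2.9, 1.0, 0.5]
grip_width: 0.578
grip_force: 1.2
```

```bash
python3 st.py; python3 wing.py;python3 - <<'E'
from h import *
s,im,m,C=cam();cv2.imwrite('pics/w6.png',cv2.resize(cv2.convertScaleAbs(im[70:310,130:380],alpha=1.4,beta=20),(750,600))[:,:,::-1])
E
```

```text
15.05 [ 0.5218 -0.0353  0.0953] line 56.8 tilt [-0.003  0.001] q [-0.    0.14  0.02  1.9  -0.    1.11  1.01] grip 0.5778922292288909 F [-2.87  0.95  0.51] M [0.343 0.544 0.069] toolshift [-0.003   0.0014 -0.0227]
180 11; 190 274; 200 101; 210 4;
```

View pics/w6.png

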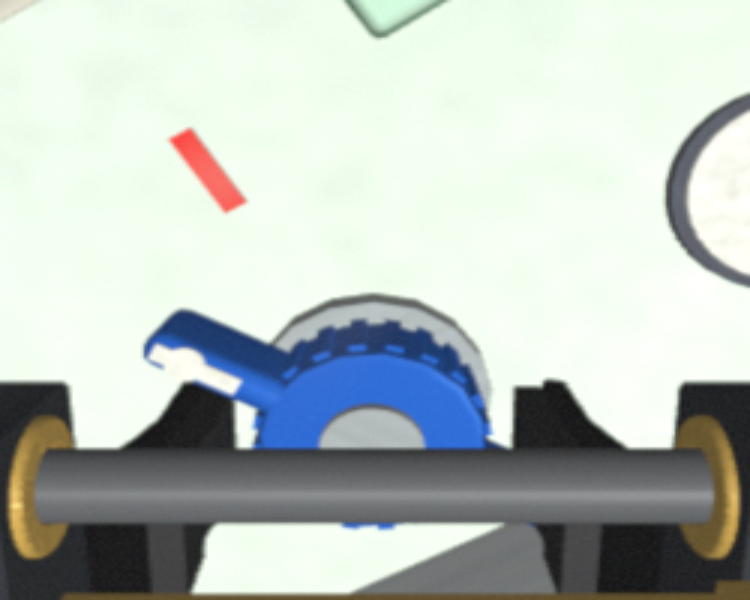

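The striped wing (stripe at about (195,365)) is approaching the red line at (207,170). It has about 20° to go.

```bash
python3 - <<'E'
from h import *
s=ctrl.get_state();m=ctrl.camera_model('wrist')
T=np.eye(4);T[:3,:3]=Ro.from_rotvec(s['tool_rot']).as_matrix();T[:3,3]=s['position'];C=T@m['T_tool_cam']
f=lambda p,z:ray(m,C,(p[0]/3+130,p[1]/2.5+70),z)[:2]
A=lambda d:np.degrees(np.arctan2(d[1],d[0]))%360
a,b=f((158,352),.126),f((242,388),.126);c=f((372,446),.126)
r1,r2=f((180,134),.09),f((236,207),.09);print('stripe dir',A(a-b),'cap-tip',A(a-c),'cap',c,'red line dir',A(r1-r2),'cap->red',A((r1+r2)/2-c))
E
```

```text
stripe dir 207.9440643561446 cap-tip 207.3216494720415 cap [ 0.52320271 -0.03559607] red line dir 178.09712587596204 cap->red 177.91972318177045
```

Emit:
{"op": "step_arm", "data": {
  "commands": [
    {"travel": [0,0,0],"turn": [0,0,2.5]},
    {"travel": [0,0,0],"turn": [0,0,5]},
    {"travel": [0,0,0],"turn": [0,0,7.5]},
    {"travel": [0,0,0],"turn": [0,0,10]}
  ]
}}

```text
time: 15.55
position: [0.5223, -0.0352, 0.0953]
tool_rot: [-1.149, -2.922, -0.0]
ft_force: [-1.8, 1.8, 1.0]
grip_width: 0.58
grip_force: 1.0
```

```bash
python3 st.py; python3 wing.py
```

```text
15.55 [ 0.5223 -0.0352  0.0953] line 47.1 tilt [-0.001  0.001] q [-0.01  0.14  0.03  1.9  -0.01  1.11  0.84] grip 0.5799351365840016 F [-1.75  1.75  1.02] M [0.387 0.503 0.051] toolshift [-0.0024  0.0015 -0.0227]
170 10; 180 262; 190 125; 200 5;
```

Emit:
{"op": "step_arm", "data": {
  "commands": [
    {"travel": [0,0,0],"turn": [0,0,3]},
    {"travel": [0,0,0],"turn": [0,0,6]},
    {"travel": [0,0,0],"turn": [0,0,9]},
    {"travel": [0,0,0],"turn": [0,0,12]},
    {"travel": [0,0,0],"turn": [0,0,15]}
  ]
}}

```text
time: 16.1
position: [0.5226, -0.0353, 0.0954]
tool_rot: [-1.521, -2.748, 0.0]
ft_force: [-2.3, 2.0, -1.1]
grip_width: 0.578
grip_force: 1.1
```

```bash
python3 st.py
```

```text
16.1 [ 0.5226 -0.0353  0.0954] line 32.1 tilt [-0.001  0.   ] q [-0.03  0.14  0.05  1.9  -0.01  1.11  0.58] grip 0.5780893592976638 F [-2.3   2.   -1.05] M [0.291 0.411 0.059] toolshift [-0.0017  0.0019 -0.0226]
```

Emit:
{"op": "step_arm", "data": {
  "commands": [
    {"travel": [0,0,0],"turn": [0,0,1]},
    {"travel": [0,0,0],"turn": [0,0,2]},
    {"travel": [0,0,0],"turn": [0,0,2]}
  ]
}}

```text
time: 16.4
position: [0.523, -0.0355, 0.0955]
tool_rot: [-1.569, -2.722, -0.0]
ft_force: [-1.8, 1.9, -0.7]
grip_width: 0.576
grip_force: 0.9
```

```bash
python3 st.py
```

```text
16.4 [ 0.523  -0.0355  0.0955] line 30.1 tilt [0. 0.] q [-0.03  0.14  0.05  1.9  -0.01  1.11  0.55] grip 0.5762324302044712 F [-1.8   1.94 -0.72] M [0.43  0.344 0.072] toolshift [-0.0013  0.0017 -0.0225]
```

Emit:
{"op": "step_arm", "data": {
  "commands": [
    {"travel": [0,0,0],"turn": [0,0,1]},
    {"travel": [0,0,0],"turn": [0,0,1.5]},
    {"travel": [0,0,0],"turn": [0,0,1.5]}
  ]
}}

```text
time: 16.7
position: [0.523, -0.0357, 0.0956]
tool_rot: [1.606, 2.7, 0.0]
ft_force: [-2.4, 1.3, -0.5]
grip_width: 0.579
grip_force: 1.0
```

```bash
python3 st.py; python3 wing.py
```

```text
16.7 [ 0.523  -0.0357  0.0956] line 28.5 tilt [0. 0.] q [-0.03  0.14  0.05  1.9  -0.01  1.11  0.52] grip 0.5786244009508232 F [-2.38  1.33 -0.53] M [0.442 0.297 0.084] toolshift [-0.001   0.0018 -0.0224]
160 212; 170 189; 180 7;
```

Emit:
{"op": "step_arm", "data": {
  "commands": [
    {"travel": [0,0,0],"turn": [0,0,0.8]},
    {"travel": [0,0,0],"turn": [0,0,1.2]},
    {"travel": [0,0,0],"turn": [0,0,1.2]}
  ]
}}

```text
time: 17.05
position: [0.523, -0.0358, 0.0956]
tool_rot: [1.635, 2.683, -0.0]
ft_force: [-1.5, 2.7, -1.3]
grip_width: 0.584
grip_force: 1.0
```

```bash
python3 st.py
```

```text
17.05 [ 0.523  -0.0358  0.0956] line 27.3 tilt [ 0. -0.] q [-0.03  0.14  0.05  1.9  -0.01  1.11  0.5 ] grip 0.5842968508079378 F [-1.54  2.74 -1.35] M [0.483 0.259 0.095] toolshift [-0.0009  0.0019 -0.0224]
```

Emit:
{"op": "step_arm", "data": {
  "commands": [
    {"travel": [0,0,0],"turn": [0,0,0.6]},
    {"travel": [0,0,0],"turn": [0,0,1]},
    {"travel": [0,0,0],"turn": [0,0,1]}
  ]
}}

```text
time: 17.35
position: [0.523, -0.0356, 0.0956]
tool_rot: [-1.658, -2.668, -0.0]
ft_force: [-1.3, 2.1, -1.1]
grip_width: 0.582
grip_force: 1.1
```

```bash
python3 st.py; python3 wing.py; python3 st.py
```

```text
17.35 [ 0.523  -0.0356  0.0956] line 26.3 tilt [0. 0.] q [-0.03  0.14  0.06  1.9  -0.01  1.11  0.48] grip 0.5818884297520196 F [-1.32  2.06 -1.11] M [0.58  0.32  0.079] toolshift [-0.001   0.0019 -0.0224]
150 7; 160 264; 170 134; 180 4; 
17.4 [ 0.523  -0.0356  0.0956] line 26.3 tilt [0. 0.] q [-0.03  0.14  0.06  1.9  -0.01  1.11  0.48] grip 0.5791771557235373 F [-1.41  2.31 -0.59] M [0.613 0.254 0.041] toolshift [-0.001   0.0019 -0.0224]
```

Emit:
{"op": "step_arm", "data": {
  "commands": [
    {"travel": [0,0,0],"turn": [0,0,0.6]},
    {"travel": [0,0,0],"turn": [0,0,1]},
    {"travel": [0,0,0],"turn": [0,0,1]}
  ]
}}

```text
time: 17.7
position: [0.523, -0.0355, 0.0955]
tool_rot: [-1.681, -2.654, -0.0]
ft_force: [-2.2, 3.3, -0.7]
grip_width: 0.583
grip_force: 3.8
```

```bash
python3 st.py
```

```text
17.7 [ 0.523  -0.0355  0.0955] line 25.3 tilt [-0.  0.] q [-0.04  0.14  0.06  1.9  -0.01  1.11  0.47] grip 0.5834923387212816 F [-2.25  3.25 -0.7 ] M [0.682 0.299 0.239] toolshift [-0.0011  0.0019 -0.0225]
```

Emit:
{"op": "step_arm", "data": {
  "commands": [
    {"travel": [0,0,0],"turn": [0,0,0.6]},
    {"travel": [0,0,0],"turn": [0,0,1]},
    {"travel": [0,0,0],"turn": [0,0,1]}
  ]
}}

```text
time: 18.0
position: [0.5229, -0.0355, 0.0955]
tool_rot: [-1.703, -2.64, 0.0]
ft_force: [-0.5, 3.8, -1.1]
grip_width: 0.579
grip_force: 8.8
```

```bash
python3 st.py; python3 - <<'E'
from h import *
s,im,m,C=cam();np.save('im7.npy',im);cv2.imwrite('pics/w7.png',cv2.resize(cv2.convertScaleAbs(im[70:310,130:380],alpha=1.4,beta=20),(750,600))[:,:,::-1])
E
```

```text
18.0 [ 0.5229 -0.0355  0.0955] line 24.3 tilt [-0.  0.] q [-0.04  0.14  0.06  1.9  -0.01  1.11  0.45] grip 0.5788004671690655 F [-0.49  3.84 -1.08] M [0.797 0.365 0.513] toolshift [-0.0011  0.0019 -0.0225]
```

View pics/w7.png

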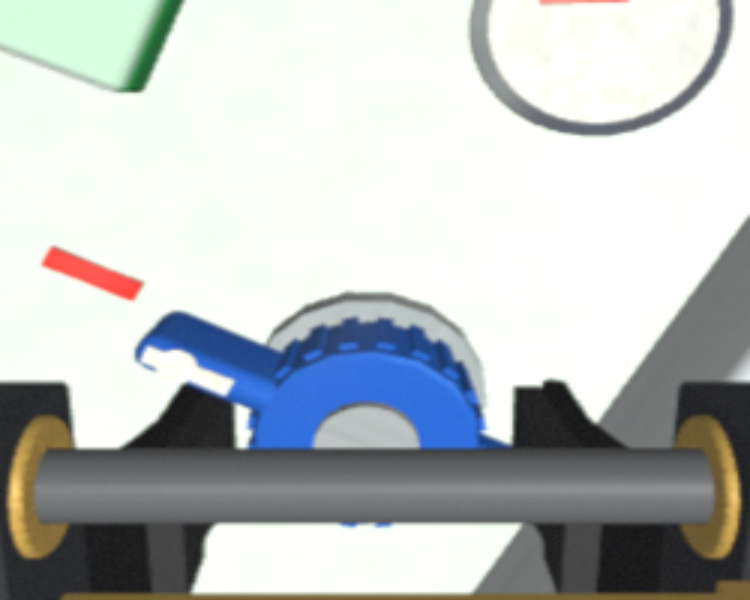

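The moment rose from 0.08 to 0.5 N m, so the thumbscrew is at its stop. The stripe at (190,370) is in line with the red line at (92,273). I'll back off at once and lift straight up.

Emit:
{"op": "step_arm", "data": {
  "commands": [
    {"travel": [0,0,0],"turn": [0,0,-5]},
    {"travel": [0,0,0],"turn": [0,0,-7]},
    {"travel": [0,0,-0.015],"turn": [0,0,-7]},
    {"travel": [0,0,-0.035],"turn": [0,0,-7]},
    {"travel": [0,0,-0.065],"turn": [0,0,-7]}
  ]
}}

```text
time: 18.55
position: [0.5227, -0.0377, 0.1605]
tool_rot: [1.543, 2.736, -0.003]
ft_force: [0.7, 0.2, 0.1]
grip_width: 0.582
grip_force: 0.0
```

Emit:
{"op": "step_arm", "data": {
  "commands": [
    {"travel": [-0.03,0,-0.03],"turn": [0,0,0]},
    {"travel": [-0.06,0,-0.05],"turn": [0,0,0]},
    {"travel": [-0.08,0,-0.06],"turn": [0,0,0]},
    {"travel": [-0.08,0,-0.06],"turn": [0,0,0]},
    {"travel": [-0.08,0,-0.06],"turn": [0,0,0]}
  ]
}}

```text
time: 19.05
position: [0.5646, -0.1052, 0.2206]
tool_rot: [1.543, 2.736, -0.0]
ft_force: [-0.3, 0.3, -0.5]
grip_width: 0.581
grip_force: 0.0
```

```bash
python3 st.py; python3 wing.py; python3 - <<'E'
from h import *
s,im,m,C=cam();cv2.imwrite('pics/w8.png',cv2.resize(im,(768,576))[:,:,::-1])
E
```

```text
19.05 [ 0.5646 -0.1052  0.2206] line 31.2 tilt [ 0.001 -0.001] q [ 0.04  0.15  0.11  1.62 -0.02  1.37  0.7 ] grip 0.5808949433650433 F [-0.28  0.35 -0.52] M [ 0.055 -0.091 -0.02 ] toolshift [0.08   0.0021 0.1025]
0 26; 170 21; 180 14; 350 53;
```

View pics/w8.png

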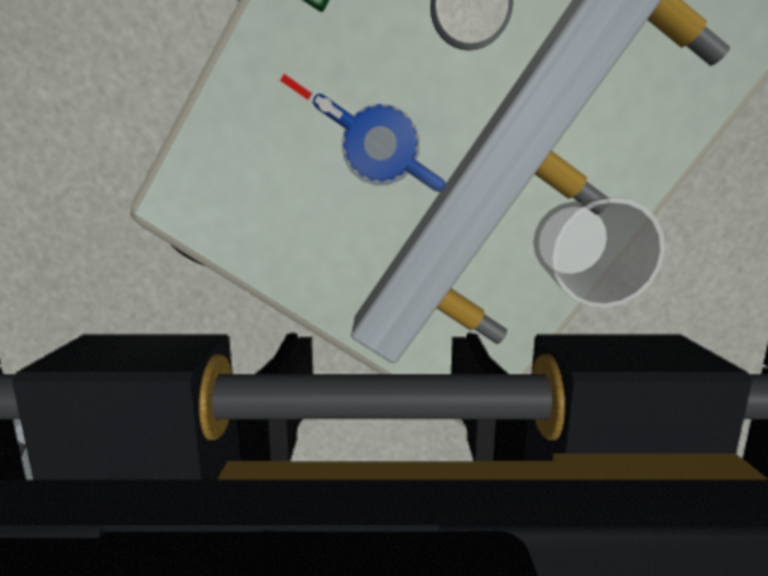

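The striped wing at (325,103) points straight at the red line at (296,87). The cup is undisturbed and the hand is clear.

```bash
python3 -c "
from bench import ctrl
print(ctrl.close_job())"
```

```text
the job is handed in; nothing more can be done
None
```

The water is shut off: the blue thumbscrew is at its stop with the striped wing pointing at the red line, the hand is clear, and I handed the job in at about 19 s; the turning moment on the wrist briefly reached about 0.5 N m at the stop before I backed off.

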